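Blank the pump inlet and hold the piston drawn for a leak test

ROBOT

A 6-joint arm with a two-finger parallel gripper is mounted at the origin on the work surface. World frame = base frame: x ahead of the robot, y to its left, z up, the work surface at z = 0. Lengths are in m, angles in rad, forces in N, time in s.
With the tool pointing down it reaches from about 0.275 to 0.85 m from the base axis. Payload 19 kg.
Tool frame: the origin (TCP) lies at the very end of the fingers, on their centre line; the grasp point (between the pads) lies 19 mm behind it; z points along the fingers, y is the line along which they close (so a half turn about z gives the same grasp; the last joint's range is limited). The gripper opens to 85 mm and grips with 20 to 120 N. Pads are 22 mm wide; open, the fingers measure 114 mm over their backs; the gripper's body (76 mm by 85 mm) begins 54 mm behind the grasp point. The pads swing forward as they close: fully open they stand 13 mm farther back than shut.
Start: joints at [-1.392, 0.15, 1.437, -0, 1.554, -0.134], TCP at [0.177, -0.547, 0.231] pointing down, gripper open.
Joint ranges: [-2.8, 2.8], [-0.68, 2.1], [0.12, 2.68], [-1.39, 4.53], [0.16, 2.79], [-2.81, 2.81]. Speed limits (rad/s): [1.89, 1.89, 2.22, 3.01, 3.01, 3.01].

INTERFACE

Orientations are given as a unit quaternion [w, x, y, z].
In Python, from rig import * gives the robot as it stands. The module is installed in compiled form; this text tells all that it offers.
- The arm moves only by the tool carry_out, never from a script. Its argument "deltas" is a list of rows, each a list of 3 entries, a list of its own where there are three numbers: the shift along the tool's x, y, z in mm, then the turn about the tool's z in rad, then the opening, from 0 (shut) to 1 (fully open). A call has exactly 8 rows; each row shifts and turns the commanded pose from where the row before left it, along the tool's axes as they then stand; what a row does not reach is not made up. A row lasts 1/8 s, in which the tool goes at most 62.5 mm and 10.7 degrees, less where a joint would pass 70% of its speed; a pose out of reach is approached as far as the arm can. A call is refused whole if a number of a shift passes 62.5 or a number of a turn 0.188, either way. A call with a gripper value outside its range is refused whole. The fingers move at their own pace and stop on an object; "force" is the grip in N (left out, the last holds). Time passes only in rows, so rows that do not move let the fingers close, or fill a call up. It gives the time, the measured TCP pose, the force, the opening and the grip force at its end, in the units of the state.
- sense(): the state, without advancing time (a new reading comes with each control period).
- grab_frame(name): name is "scene" or "top" or "wrist"; returns a dict with "color" (420x560x3 uint8, red, green, blue), "z_map" (420x560 float32, m along the optical axis (not along the pixel's ray), 0 where there is no reading), "fx", "fy", "cx", "cy" (pixels), "extrinsics" (4x4, takes a point from world to camera coordinates). Camera axes: x right, y down, z forward; pixel columns grow to the right and rows downward; lengths in m; the calibration is good to about 2 mm. A picture is of the moment at which its call begins.
- sign_off(): hands the job in; it is judged then, once.
The state is a dict: "time_s": time; "qpos": joint angles; "dq": joint speeds; "joint_efforts": joint torques, N m; "tool_pos": TCP position; "ee_rot": TCP orientation; "ft_force": force on the tool from outside, world axes, zero at the start; "torque": the same for the moment, N m; "width": finger opening in m; "grasp_force": force on a finger pad.
Only numpy, scipy, OpenCV 4.12 (cv2) and the standard library are available. Lean on these libraries where they do the work, as an engineer would, in place of code of your own. Each camera call takes 0.05 s, during which the arm holds its last target. There are 200 camera calls.

TASK

Leak-test the small hand pump: pluck the blanking plug (the fitting with the plain round head) from the pocket tray and seat it fully in the pump block's open inlet port, letting go of it. Only then take the piston rod by its T-handle, draw it about 40 mm straight up out of its bore, so that the scribed ring on the rod comes level with the top of the block, without wrenching it sideways, and finish while still holding it there. Leave the two other fittings in the tray and everything else on the shelf where they are.

Things in the scene. Friction and masses are not known exactly. Their poses are not given: they have to be found in the camera images.
- pump: Aluminium pump block 50 x 130 mm, 110 mm high in all, fixed on a white enamelled foot plate 75 x 150 x 12 mm; a round dial on its -x face. Origin: centre of the underside; z up, y along the block: the piston bore is at y = +35 mm, the inlet port at y = -35 mm. Stands anywhere on the left or right, turned up to 0.6 rad.
- bore_mouth (a point): Centre of the mouth of the piston bore, in the flat top of the block (110 mm above the shelf); axes as the pump's. The bore is vertical, 17.5 mm wide, 90 mm deep.
- port_mouth (a point): Centre of the mouth of the open inlet port in the same flat top, 70 mm from the bore; axes as the pump's. The hole is vertical, 14.5 mm wide with a chamfered mouth, 20 mm deep.
- rod: Loose steel piston rod, 16 mm thick, standing on the floor of the bore at the start, free to slide and spin in it; about 0.25 kg, sinks back by its own weight if let go. Origin: centre of its foot (90 mm below the bore mouth at the start); z up the rod. A thin dark scribed ring goes round it 50 mm above the foot, hidden in the bore at first. On top a T-handle.
- handle (a point): Centre of the rod's T-handle: a level bar 50 mm long along y, 12 mm thick along x, 14 mm high, centred 135 mm above the rod's foot (45 mm above the block's top at the start, its underside 38 mm above it); axes as the rod's. Turned within 0.8 rad of the pump.
- tray: Grey pocket tray, fixed, 60 x 170 mm, 25 mm high, with three round pockets 14.5 mm wide, 18 mm deep, in a row along its y at -55, 0 and +55 mm. Origin: centre of its underside; z up.
- plug: Loose steel blanking plug: plain round head 22 mm across and 22 mm high on a stem 12 mm thick, 14 mm long with a tapered end. Origin: centre of the stem's lower end; z up. It stands in one of the three pockets, its head resting on the tray's top. Seated in the port, the head's underside lies flat on the block's top, the origin 14 mm below the mouth. About 50 g.
- square_fitting: Steel fitting with a square head 18 x 18 mm, 22 mm high, on the same stem; in another pocket, to be left there. Origin as the plug's.
- barb_fitting: Steel hose barb, 10 mm thick and 18 mm high over a 20 mm flange 6 mm high, on the same stem; in another pocket, to be left there. Origin as the plug's.
- gas_bottle: Tall glass bottle with stopcock, 76 mm wide, 263 mm high, standing; leave alone. Origin: centre of its underside.
- coupler: Stainless quick coupler, 32 mm wide, 48 mm high, standing; leave alone. Origin: underside.
- probe_tip: Titanium probe tip, 84 mm long, 18 mm wide, 16 mm high, lying along its x; leave alone. Origin: underside, near the middle.
- filter_housing: Yellow filter housing, 64 mm wide, 88 mm high, standing; leave alone. Origin: underside.
- clip_stand: White enamelled stand, foot 90 x 110 mm, post 222 mm high, with a steel spring clip; leave alone. Origin: underside.
- wrench: Steel wrench lying beyond the filter housing; leave alone. Origin: underside.
Mind the look-alikes: they are no part of the job. What is shaped like the pump but blue is not meant.

How it is judged:
By the outcome, as a careful person would: the job done as asked, in the order asked, and still so for the second after the job is handed in, while the arm keeps its last pose, push and grip.
It also fails if it takes over 50 s, if anything falls off the work surface, if the arm or the gripper's body presses on something with over 40 N, if the wrist force passes 120 N, or if a joint passes its speed limit or range.

## Working session

There is one attempt and no reset: what is moved stays moved. The work goes in short steps, Python scripts to look and compute and a tool call to move; the robot and the scene stay as the last step left them, time stands still between calls to the robot, and variables do not carry over. Pictures are saved under pics/ and viewed, at most 13 in all, crops included, and the job is handed in when it is done.

Besides the shell and the picture viewer there is one more tool, called as name(argument=value, ...) on one line, values as JSON. carry_out: Moves the arm, as the interface text tells. Its arguments: {"type":"object","properties":{"deltas":{"type":"array","items":{"type":"array"}},"force":{"type":"number"}},"required":["deltas"]}

```bash
mkdir -p pics; cat > h.py <<'E'
from rig import *
import numpy as np, cv2
def snap(n):
    f=grab_frame(n); np.savez('last_'+n+'.npz',**f); return f
def load(n): return dict(np.load('last_'+n+'.npz'))
def ray(f,u,v):
    E=f['extrinsics'];R=E[:3,:3];t=E[:3,3]
    d=R.T@np.array([(u-f['cx'])/f['fx'],(v-f['cy'])/f['fy'],1.]);return -R.T@t,d
def onz(f,u,v,z):
    o,d=ray(f,u,v);return o+d*(z-o[2])/d[2]
def cloud(f):
    z=f['z_map'];v,u=np.mgrid[:z.shape[0],:z.shape[1]]
    P=np.stack([(u-f['cx'])/f['fx']*z,(v-f['cy'])/f['fy']*z,z],-1)
    E=f['extrinsics'];return (P-E[:3,3])@E[:3,:3]
def proj(f,p):
    q=f['extrinsics'][:3,:3]@np.asarray(p)+f['extrinsics'][:3,3];return q[0]/q[2]*f['fx']+f['cx'],q[1]/q[2]*f['fy']+f['cy']
def save(n,img,): cv2.imwrite('pics/'+n,img[...,::-1])
E
python3 - <<'E'
from h import *
a=snap('top');b=snap('scene')
save('top.png',a['color']);save('scene.png',b['color'])
for f in(a,b):print(f['fx'],f['extrinsics'].round(3).tolist(), (f['z_map']>0).mean())
s=sense();print(s)
E
```

```text
474.57202734105147 [[0.005, -1.0, 0.0, -0.01], [-0.992, -0.005, -0.127, 0.596], [0.127, 0.0, -0.992, 1.404], [0.0, 0.0, 0.0, 1.0]] 0.9961437074829932
512.2737013138577 [[-0.782, 0.624, 0.011, 0.443], [0.497, 0.634, -0.592, -0.221], [-0.377, -0.458, -0.806, 1.536], [0.0, 0.0, 0.0, 1.0]] 0.9959056122448979
{'time_s': 0.1, 'qpos': array([-1.39200018e+00,  1.50936609e-01,  1.43792724e+00, -5.05028666e-06,
        1.55379995e+00, -1.33980223e-01]), 'dq': array([ 0.00081016,  0.000378  , -0.00132883, -0.00058689, -0.00056517,
        0.00055724]), 'joint_efforts': array([ 5.48327778e-03, -7.14377689e+01, -5.71793246e+01, -5.80755318e-05,
        7.06373234e-03, -1.64173878e-05]), 'tool_pos': array([ 0.17688105, -0.54689705,  0.23075526]), 'ee_rot': array([-5.35379914e-04,  9.87796122e-01,  1.55751515e-01, -1.45241709e-05]), 'ft_force': array([-0.35480523,  0.17130547,  0.14765762]), 'torque': array([-0.03855343,  0.05112188, -0.0132065 ]), 'grasp_force': 0.0, 'width': 0.0854736902308013}
```

View pics/top.png

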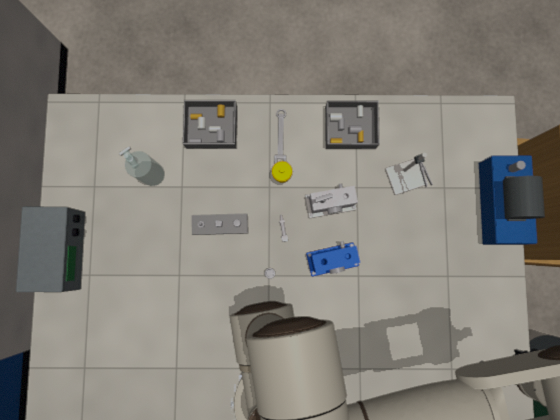

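View pics/scene.png

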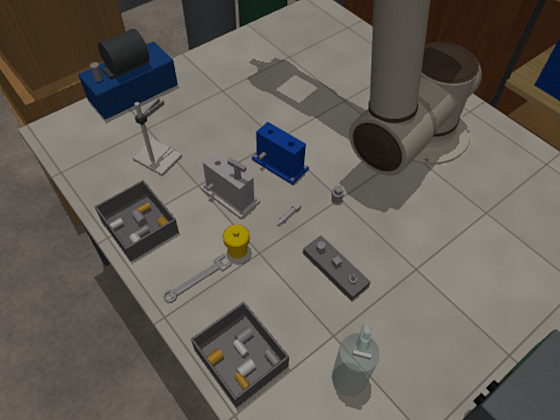

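The top view shows the grey tray at (220,224) with three fittings, the bare-aluminium pump at (331,201) with its T-handle, and the blue look-alike at (333,259). In the scene view the tray fittings are at (320,245), (337,261) and (353,279), and the pump is at (230,180). Next is an enlarged crop to confirm which fitting is which.

```bash
python3 - <<'E'
from h import *
a=load('top');b=load('scene')
c=cv2.resize(b['color'][225:305,295:380],None,fx=4.6,fy=4.6,interpolation=cv2.INTER_CUBIC)
d=cv2.resize(b['color'][145:220,195:270],(391,368),interpolation=cv2.INTER_CUBIC)
save('crop1.png',np.hstack([c[:368],d]))
for n,f in(('top',a),('scene',b)):
    C=cloud(f);hsv=cv2.cvtColor(f['color'],cv2.COLOR_RGB2HSV)
    def rep(nm,m):
        k,l,st,ce=cv2.connectedComponentsWithStats(m.astype(np.uint8))
        for i in range(1,k):
            if st[i,4]>8:
                P=C[l==i];print(n,nm,ce[i].round(1),st[i,4],np.median(P,0).round(4),'rng',(P.max(0)-P.min(0)).round(3))
    reg=lambda x0,x1,y0,y1,z0,z1:(C[...,0]>x0)&(C[...,0]<x1)&(C[...,1]>y0)&(C[...,1]<y1)&(C[...,2]>z0)&(C[...,2]<z1)
    rep('tray',reg(.45,.75,0,.3,.015,.033)); rep('fit',reg(.45,.75,.05,.3,.036,.07))
    rep('top110',reg(.5,.75,-.25,-.0,.1,.118)); rep('handle',reg(.5,.75,-.25,-.0,.135,.18)); rep('foot',reg(.5,.75,-.25,-.0,.006,.018))
E
```

```text
top tray [219.1 223.6] 1002 [0.528  0.1885 0.0258] rng [0.065 0.17  0.018]
top fit [237.  222.3] 42 [0.5318 0.1315 0.0474] rng [0.022 0.019 0.02 ]
top fit [218.6 222.8] 39 [0.5293 0.1858 0.048 ] rng [0.018 0.017 0.016]
top fit [200.6 223.7] 15 [0.5262 0.2412 0.0454] rng [0.012 0.015 0.017]
top top110 [334.9 197.7] 678 [ 0.5982 -0.1591  0.1105] rng [0.068 0.133 0.018]
top handle [323.4 197.4] 86 [ 0.593  -0.1182  0.1622] rng [0.025 0.047 0.03 ]
top foot [284.  156.9] 21 [ 0.7413 -0.0086  0.0089] rng [0.017 0.013 0.008]
top foot [313.7 209.1] 150 [ 0.5678 -0.0911  0.0116] rng [0.081 0.081 0.012]
top foot [348.8 208.7] 59 [ 0.5775 -0.2095  0.012 ] rng [0.022 0.06  0.011]
top foot [282.7 225.1] 65 [ 0.5241 -0.0064  0.0127] rng [0.058 0.016 0.012]
scene tray [336.6 267.4] 1503 [0.5362 0.1991 0.0237] rng [0.067 0.173 0.018]
scene tray [238.  252.6] 67 [0.6968 0.0184 0.023 ] rng [0.04  0.022 0.018]
scene fit [320.  245.9] 67 [0.5345 0.1345 0.0444] rng [0.02  0.021 0.013]
scene fit [336.2 261. ] 69 [0.5321 0.1886 0.0448] rng [0.023 0.02  0.014]
scene fit [352.6 276.9] 17 [0.5315 0.244  0.0443] rng [0.007 0.009 0.014]
scene top110 [226.5 171.6] 776 [ 0.6045 -0.1516  0.1082] rng [0.073 0.141 0.017]
scene handle [236.2 165.9] 150 [ 0.5963 -0.1153  0.1578] rng [0.025 0.051 0.029]
scene foot [230.5 202.6] 396 [ 0.6245 -0.1148  0.0107] rng [0.1   0.148 0.012]
scene foot [286.3 214.7] 64 [ 0.5227 -0.0048  0.0115] rng [0.059 0.014 0.011]
scene foot [217.4 259.4] 25 [ 0.7411 -0.0085  0.0077] rng [0.017 0.013 0.007]
```

View pics/crop1.png

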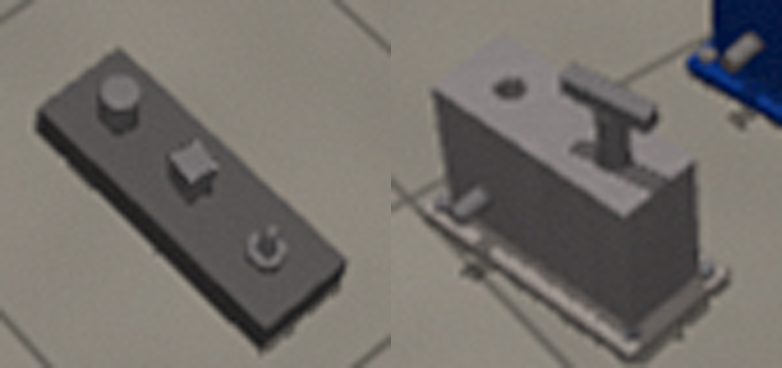

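Candidates in the tray, scene pixels: (320,245) plain round head, (336,261) square head, (353,277) thin barb on a flange. The crop shows the one at (320,245) has the plain round head, so it is the blanking plug (≈ x .534, y .134, top z ≈ .047). The open port is at the far (-y) end of the bare-aluminium block and the T-handle at the other end. Now I'll plan the move to hover over the plug.

```bash
cat >> h.py <<'E'
def yaw(s=None):
    w,x,y,z=(s or sense())['ee_rot'];return 2*np.arctan2(y,x)
def plan(target,yawt,n):
    s=sense();p=s['tool_pos'];a=yaw(s);D=(np.array(target)-p)*1e3
    da=(yawt-a+np.pi/2)%np.pi-np.pi/2 if abs(yawt-a)>3 else yawt-a
    print('pos',p.round(4),'yaw',round(a,4),'D',D.round(1),'turn',round(-da,4))
    for i in range(n):
        th=a+da*i/n;d=D/n
        print([[round(float(d[0]*np.cos(th)+d[1]*np.sin(th)),1),round(float(d[0]*np.sin(th)-d[1]*np.cos(th)),1),round(float(-d[2]),1)],round(-da/n,4)])
E
python3 - <<'E'
from h import *
plan([.533,.133,.2],1.57,16)
f=snap('wrist');s=sense()
E=f['extrinsics'];print(f['fx'],f['fy'],'cam pos',(-E[:3,:3].T@E[:3,3]).round(3),'fwd',E[2,:3].round(3),'right',E[0,:3].round(3))
E
```

```text
pos [ 0.1769 -0.5469  0.2308] yaw 0.3128 D [356.1 679.9 -30.8] turn -1.2572
[[34.3, -33.6, 1.9], np.float64(-0.0786)]
[[36.8, -30.8, 1.9], np.float64(-0.0786)]
[[39.1, -27.8, 1.9], np.float64(-0.0786)]
[[41.1, -24.7, 1.9], np.float64(-0.0786)]
[[43.0, -21.3, 1.9], np.float64(-0.0786)]
[[44.5, -17.9, 1.9], np.float64(-0.0786)]
[[45.8, -14.4, 1.9], np.float64(-0.0786)]
[[46.8, -10.7, 1.9], np.float64(-0.0786)]
[[47.5, -7.0, 1.9], np.float64(-0.0786)]
[[47.9, -3.3, 1.9], np.float64(-0.0786)]
[[48.0, 0.5, 1.9], np.float64(-0.0786)]
[[47.8, 4.3, 1.9], np.float64(-0.0786)]
[[47.3, 8.0, 1.9], np.float64(-0.0786)]
[[46.5, 11.7, 1.9], np.float64(-0.0786)]
[[45.5, 15.3, 1.9], np.float64(-0.0786)]
[[44.1, 18.8, 1.9], np.float64(-0.0786)]
359.15885777923313 359.15885777923313 cam pos [ 0.256 -0.521  0.373] fwd [-0.308 -0.098 -0.946] right [ 0.308 -0.951 -0.001]
```

carry_out(deltas=[[[34,-34,2],-0.079,1],[[37,-31,2],-0.079,1],[[39,-28,2],-0.079,1],[[41,-25,2],-0.079,1],[[43,-21,2],-0.079,1],[[45,-18,2],-0.079,1],[[46,-14,2],-0.079,1],[[47,-11,2],-0.079,1]], force=40)

```text
time_s: 1.15
tool_pos: [0.3551, -0.204, 0.2152]
ee_rot: [0.0, 0.89, 0.456, 0.0]
ft_force: [0.0, -0.1, 0.2]
width: 0.0855
grasp_force: 0.0
```

carry_out(deltas=[[[47,-7,2],-0.079,1],[[48,-3,2],-0.079,1],[[48,0,2],-0.079,1],[[48,4,2],-0.079,1],[[47,8,2],-0.079,1],[[46,12,2],-0.079,1],[[45,15,2],-0.079,1],[[44,19,2],-0.079,1]])

```text
time_s: 2.15
tool_pos: [0.5309, 0.1356, 0.1991]
ee_rot: [-0.0, 0.704, 0.71, -0.0]
ft_force: [0.7, -0.4, 0.8]
width: 0.0853
grasp_force: 0.0
```

```bash
python3 - <<'E'
from h import *
f=snap('wrist');s=sense();print(s['time_s'],s['tool_pos'],yaw(s),s['qpos'].round(3))
save('w1.png',f['color']);np.savez('w1.npz',**f)
C=cloud(f)
g=lambda z0,z1:(C[...,0]>.48)&(C[...,0]<.58)&(C[...,1]>.1)&(C[...,1]<.3)&(C[...,2]>z0)&(C[...,2]<z1)
k,l,st,ce=cv2.connectedComponentsWithStats(g(.035,.07).astype(np.uint8))
for i in range(1,k):
    if st[i,4]>30:P=C[l==i];print(ce[i].round(1),st[i,:5],np.median(P,0).round(4),P.min(0).round(4),P.max(0).round(4))
E
```

```text
2.2 [0.53238078 0.13949343 0.19838661] 1.5852491667670254 [0.115 0.112 1.547 0.002 1.482 0.1  ]
[276.1  52.6] [270  46  13  14 144] [0.5284 0.2414 0.0474] [0.5237 0.2372 0.0357] [0.533  0.2464 0.0508]
[277.9 125.2] [266 113  25  26 527] [0.5303 0.1877 0.0466] [0.5206 0.1774 0.035 ] [0.5399 0.1966 0.0489]
[279.4 189.5] [267 176  26  28 539] [0.5318 0.1336 0.0465] [0.5211 0.1213 0.0355] [0.5429 0.1431 0.0491]
```

View pics/w1.png

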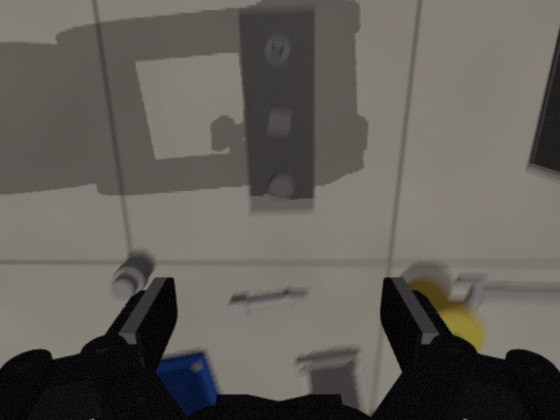

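The wrist view shows the tray end at the top with the barb at (277,50), square head at (280,122) and plug head at (282,184); the open fingers are at the bottom. Next I fit the plug's top face and check its height.

```bash
cat >> h.py <<'E'
def tri(obs):
    A=np.zeros((3,3));b=np.zeros(3)
    for f,(u,v) in obs:
        o,d=ray(f,u,v);d=d/np.linalg.norm(d);M=np.eye(3)-np.outer(d,d);A+=M;b+=M@o
    return np.linalg.solve(A,b)
def topface(f,x,y,r,z0,z1):
    C=cloud(f);m=(np.hypot(C[...,0]-x,C[...,1]-y)<r)&(C[...,2]>z0)&(C[...,2]<z1)
    P=C[m];q=np.argwhere(m)[:,::-1].astype(np.float32)
    (cx,cy),rad=cv2.minEnclosingCircle((P[:,:2]*1000).astype(np.float32))
    e=cv2.fitEllipse(cv2.convexHull(q)) if len(q)>8 else None
    return P.mean(0),(cx/1e3,cy/1e3,rad/1e3),q.mean(0),e
E
python3 - <<'E'
from h import *
obs=[]
f=snap('wrist')
for n,g in(('w',f),('top',load('top')),('scene',load('scene'))):
    m,c,q,e=topface(g,.533,.133,.016,.0425,.06)
    print(n,m.round(4),np.round(c,4),q.round(1),'onz',onz(g,*e[0],.047).round(4) if e else None); obs.append((g,e[0]))
print(tri(obs),tri([obs[0],obs[2]]))
# tray
C=cloud(f);m=(C[...,2]>.02)&(C[...,2]<.03)&(C[...,1]>.09)&(abs(C[...,0]-.53)<.06)
r=cv2.minAreaRect((C[m][:,:2]*1000).astype(np.float32));print('tray',r,np.median(C[m][:,2]))
plan([.532,.1335,.1],1.59,8)
E
```

```text
w [0.532  0.1328 0.0465] [0.532  0.1323 0.0109] [277.6 195.3] onz [0.5319 0.133  0.047 ]
top [0.5315 0.1314 0.0479] [0.5311 0.1307 0.0107] [237.  222.3] onz [0.5313 0.1315 0.047 ]
scene [0.5339 0.1331 0.0459] [0.5333 0.1339 0.0112] [320.1 245.2] onz [0.5346 0.1339 0.047 ]
[0.53194673 0.13173814 0.04186991] [0.5319033  0.1313859  0.04124891]
tray ((530.1995849609375, 186.89720153808594), (60.2325553894043, 170.488525390625), 1.9862942695617676) 0.024723724562136278
pos [0.5313 0.1373 0.1983] yaw 1.5821 D [  0.7  -3.8 -98.3] turn -0.0079
[[-0.5, 0.1, 12.3], np.float64(-0.001)]
[[-0.5, 0.1, 12.3], np.float64(-0.001)]
[[-0.5, 0.1, 12.3], np.float64(-0.001)]
[[-0.5, 0.1, 12.3], np.float64(-0.001)]
[[-0.5, 0.1, 12.3], np.float64(-0.001)]
[[-0.5, 0.1, 12.3], np.float64(-0.001)]
[[-0.5, 0.1, 12.3], np.float64(-0.001)]
[[-0.5, 0.1, 12.3], np.float64(-0.001)]
```

carry_out(deltas=[[[-1,0,24],-0.004,0.8],[[-1,0,24],0,0.6],[[-1,0,24],0,0.6],[[-1,0,24],0,0.6],[[-0.5,0.5,24],0,0.6],[[0,0,24],0,0.6],[[0,0,15],0,0.6],[[0,0,8],0,0.6]])

```text
time_s: 3.25
tool_pos: [0.5308, 0.1293, 0.0318]
ee_rot: [-0.0, 0.704, 0.711, -0.0]
ft_force: [0.3, -0.1, -0.3]
width: 0.0513
grasp_force: 0.0
```

```bash
python3 - <<'E'
from h import *
f=snap('wrist');s=sense();print(s['ft_force'],s['width'])
plan([.532,.1327,.028],1.59,2)
save('w2.png',f['color'])
E
```

```text
[-1.18667315 -0.81043514 -2.0230726 ] 0.05115367949880186
pos [0.5306 0.1294 0.0312] yaw 1.5806 D [ 1.4  3.3 -3.2] turn -0.0094
[[1.7, 0.7, 1.6], np.float64(-0.0047)]
[[1.7, 0.7, 1.6], np.float64(-0.0047)]
```

View pics/w2.png

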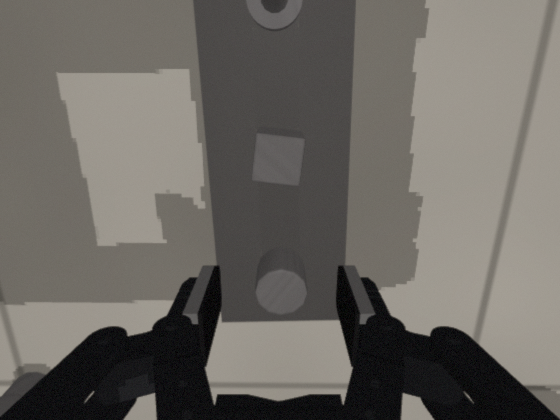

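The view shows the plug head at (281,290), centred between the fingers (218 and 340); the square head at (279,158) is clear of them. I'll correct by 3 mm, lower and close.

carry_out(deltas=[[[3,1,3],-0.005,0.6],[[0,0,0],0,0.5],[[0,0,0],0,0.3],[[0,0,0],0,0.1],[[0,0,0],0,0],[[0,0,0],0,0],[[0,0,0],0,0],[[0,0,0],0,0]], force=50)

```text
time_s: 4.3
tool_pos: [0.5322, 0.1326, 0.0299]
ee_rot: [0.0, 0.702, 0.712, 0.0]
ft_force: [-1.5, 0.4, 5.1]
width: 0.02
grasp_force: 48.7
```

carry_out(deltas=[[[0,0,-5],0,0],[[0,0,-10],0,0],[[0,0,-20],0,0],[[0,0,-30],0,0],[[0,0,-30],0,0],[[0,0,-40],0,0],[[0,0,-40],0,0],[[0,0,-25],0,0]])

```text
time_s: 5.3
tool_pos: [0.5322, 0.1326, 0.2322]
ee_rot: [0.001, 0.702, 0.712, 0.001]
ft_force: [0.1, 0.2, -0.9]
width: 0.0199
grasp_force: 48.9
```

```bash
python3 - <<'E'
from h import *
s=sense();print(s['tool_pos'],s['width'],s['grasp_force'],s['time_s'])
b=snap('scene');a=snap('top')
for n,f in(('top',a),('scene',b)):
    C=cloud(f);m=(C[...,2]>.105)&(C[...,2]<.116)&(abs(C[...,0]-.6)<.07)&(abs(C[...,1]+.15)<.09)
    r=cv2.minAreaRect((C[m][:,:2]*1000).astype(np.float32));print(n,r,np.median(C[m][:,2]))
    m=(C[...,2]>.145)&(C[...,2]<.19)&(abs(C[...,0]-.6)<.07)&(abs(C[...,1]+.13)<.07)
    r=cv2.minAreaRect((C[m][:,:2]*1000).astype(np.float32));print(n,'handle',r,np.median(C[m][:,2]))
E
```

```text
[0.53215435 0.13255589 0.23220212] 0.019913534998176496 48.926090598106384 5.3
top ((599.576171875, -153.56277465820312), (50.41539001464844, 130.48348999023438), 10.071417808532715) 0.11053682182176056
top handle ((593.6163940429688, -118.72441864013672), (14.387588500976562, 49.83389663696289), 20.05402374267578) 0.161480933149654
scene ((602.1082153320312, -152.61083984375), (53.6433219909668, 133.65249633789062), 10.635451316833496) 0.10866178338061495
scene handle ((595.1326904296875, -118.32810974121094), (16.311288833618164, 51.271636962890625), 22.001893997192383) 0.15884201518857036
```

Grip holds (48.9 N, width 20 mm). Block top: z≈.1095, centre ≈(.6005,-.153), yaw ≈.18. The 50×130 size matches, and the handle at (.594,-.1185) agrees with the predicted bore. Next I move to a lookout just beyond the port.

```bash
python3 - <<'E'
from h import *
plan([.615,-.232,.232],1.75,8)
E
```

```text
pos [0.5328 0.1326 0.2329] yaw 1.5858 D [  82.2 -364.6   -0.9] turn -0.1642
[[-45.7, 9.6, 0.1], np.float64(-0.0205)]
[[-45.9, 8.7, 0.1], np.float64(-0.0205)]
[[-46.1, 7.7, 0.1], np.float64(-0.0205)]
[[-46.2, 6.8, 0.1], np.float64(-0.0205)]
[[-46.4, 5.8, 0.1], np.float64(-0.0205)]
[[-46.5, 4.9, 0.1], np.float64(-0.0205)]
[[-46.6, 3.9, 0.1], np.float64(-0.0205)]
[[-46.6, 2.9, 0.1], np.float64(-0.0205)]
```

carry_out(deltas=[[[-46,10,0],-0.021,0],[[-46,9,0],-0.021,0],[[-46,8,0],-0.021,0],[[-46,7,0],-0.021,0],[[-46,6,0],-0.021,0],[[-46,5,0],-0.021,0],[[-46,4,0],-0.021,0],[[-46,3,0],-0.021,0]])

```text
time_s: 6.4
tool_pos: [0.6162, -0.2313, 0.2285]
ee_rot: [-0.001, 0.639, 0.769, -0.0]
ft_force: [-0.1, 1.4, -0.6]
width: 0.0198
grasp_force: 48.9
```

carry_out(deltas=[[[0,0,0],0,0],[[0,0,0],0,0],[[0,0,0],0,0],[[0,0,0],0,0],[[0,0,0],0,0],[[0,0,0],0,0],[[0,0,0],0,0],[[0,0,0],0,0]])

```text
time_s: 7.4
tool_pos: [0.6163, -0.2299, 0.2293]
ee_rot: [-0.0, 0.64, 0.769, 0.0]
ft_force: [-0.5, -0.7, -0.1]
width: 0.0199
grasp_force: 49.0
```

```bash
python3 - <<'E'
from h import *
f=snap('wrist');np.savez('w3.npz',**f);s=sense();print(s['tool_pos'],yaw(s),s['width'],s['grasp_force'])
save('w3.png',f['color'])
print([np.round(proj(f,p),1) for p in((.607,-.1876,.11),(.594,-.1185,.162))])
C=cloud(f);m=(C[...,2]>.105)&(C[...,2]<.116)&(abs(C[...,0]-.6)<.07)&(abs(C[...,1]+.15)<.09)
r=cv2.minAreaRect((C[m][:,:2]*1000).astype(np.float32));print(r,np.median(C[m][:,2]))
m=(C[...,2]>.145)&(C[...,2]<.175)&(abs(C[...,0]-.6)<.05)&(abs(C[...,1]+.12)<.045)
r=cv2.minAreaRect((C[m][:,:2]*1000).astype(np.float32));print('handle',r,np.median(C[m][:,2]))
E
```

```text
[ 0.61627389 -0.22990205  0.22927465] 1.7537543554487254 0.0201753619303243 49.00692701339722
[array([276.1, 142.4]), array([275. ,  23.3])]
((600.3677368164062, -157.99124145507812), (50.23598098754883, 122.709228515625), 10.328218460083008) 0.10970288555683107
handle ((594.6864013671875, -125.85999298095703), (15.32239055633545, 37.866275787353516), 13.295694351196289) 0.16150317278901427
```

View pics/w3.png

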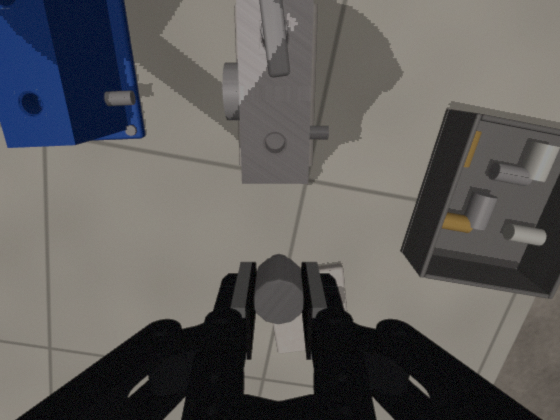

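The wrist view shows the aluminium block with the port at (275,142), the T-handle end at (278,70), and the plug held between the fingers at (279,290). I'll fit the port circle precisely.

```bash
cat >> h.py <<'E'
def port(f,guess,h=16,name=None):
    u,v=[int(round(x)) for x in proj(f,guess)];k=8
    c=cv2.resize(cv2.cvtColor(f['color'][v-h:v+h,u-h:u+h],cv2.COLOR_RGB2GRAY),None,fx=k,fy=k,interpolation=cv2.INTER_CUBIC)
    c=cv2.GaussianBlur(c,(0,0),5);bg=np.median(c)
    m=(c<bg-12).astype(np.uint8)
    cs,_=cv2.findContours(m,cv2.RETR_EXTERNAL,cv2.CHAIN_APPROX_NONE)
    cs=[x for x in cs if len(x)>60];best=min(cs,key=lambda x:np.linalg.norm(np.array(cv2.minEnclosingCircle(x)[0])-h*k))
    e=cv2.fitEllipse(cv2.convexHull(best));p=((e[0][0]+.5)/k-.5+u-h,(e[0][1]+.5)/k-.5+v-h)
    o=cv2.cvtColor(c,cv2.COLOR_GRAY2RGB);cv2.ellipse(o,e,(255,0,0),1)
    return p,(e[1][0]/k,e[1][1]/k),o
E
python3 - <<'E'
from h import *
f=load('wrist');g=(.607,-.1876,.11)
p,ax,o=port(f,g);print('w',p,ax,onz(f,*p,.11).round(4))
S=[o]
for n in('top','scene'):
    h=load(n);q,ax2,o2=port(h,g,8);print(n,q,ax2,onz(h,*q,.11).round(4));S.append(cv2.resize(o2,(256,256)))
save('port1.png',np.hstack(S))
d=np.linalg.norm(cloud(f)[142,275]-(-f['extrinsics'][:3,:3].T@f['extrinsics'][:3,3]));print('px for 14.5mm',14.5e-3*f['fx']/d)
# plug head top in wrist
C=cloud(f);m=C[255:325,250:310];print('plughead depth z',[C[v,280].round(4).tolist() for v in(262,275,285,295,305,312)])
s=sense();t=np.r_[s['tool_pos']];print('tcp px',proj(f,t),proj(f,t+[0,0,.0171]))
E
```

```text
w (274.6908826828003, 142.48670387268066) (21.153932571411133, 22.007617950439453) [ 0.606  -0.1878  0.11  ]
top (346.1437511444092, 195.14333152770996) (5.365716457366943, 6.504297733306885) [ 0.6066 -0.1886  0.11  ]
scene (217.40814781188965, 162.6538848876953) (5.549254894256592, 7.372793674468994) [ 0.6063 -0.1869  0.11  ]
px for 14.5mm 18.223334494402664
plughead depth z [[0.6154, -0.2202, 0.2306], [0.6152, -0.2196, 0.2431], [0.6157, -0.2224, 0.2459], [0.6165, -0.2268, 0.2461], [0.6174, -0.2314, 0.2462], [0.618, -0.2347, 0.2462]]
tcp px (np.float64(278.03321279039557), np.float64(279.85745405487944)) (np.float64(278.0223597425377), np.float64(301.65463000779914))
```

View pics/port1.png

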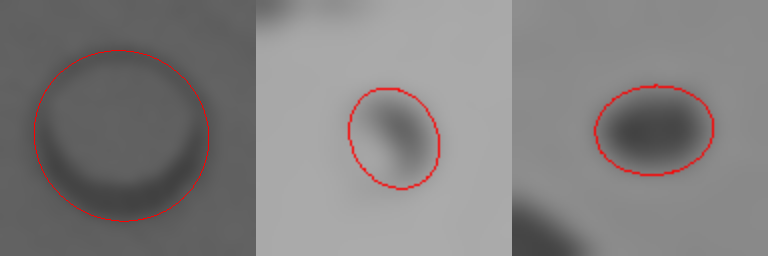

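The left panel's circle hugs the chamfered mouth, and all three views agree within 1–2 mm (.606,-.188). Now I'll triangulate its height and check where the plug sits in the grip.

```bash
python3 - <<'E'
from h import *
f=load('wrist');g=(.607,-.1876,.11)
O=[(x,port(x,g,k)[0]) for x,k in((f,16),(load('top'),8),(load('scene'),8))]
print('tri',tri(O).round(4))
s=sense();m,c,q,e=topface(f,.6165,-.23,.02,.2435,.26)
print('plug',m.round(4),np.round(c,4),e,'onz',onz(f,*e[0],.2463).round(4),'tcp',s['tool_pos'].round(4))
plan([.606,-.1878,.150],1.755,8)
E
```

```text
tri [ 0.6062 -0.1882  0.1089]
plug [ 0.6158 -0.2265  0.2484] [ 0.6155 -0.225   0.0189] ((278.332275390625, 304.1490173339844), (94.74849700927734, 101.0284423828125), 83.56321716308594) onz [ 0.6166 -0.2311  0.2463] tcp [ 0.6163 -0.2299  0.2293]
pos [ 0.6163 -0.2299  0.2293] yaw 1.7538 D [-10.3  42.1 -79.3] turn -0.0012
[[5.4, -0.3, 9.9], np.float64(-0.0002)]
[[5.4, -0.3, 9.9], np.float64(-0.0002)]
[[5.4, -0.3, 9.9], np.float64(-0.0002)]
[[5.4, -0.3, 9.9], np.float64(-0.0002)]
[[5.4, -0.3, 9.9], np.float64(-0.0002)]
[[5.4, -0.3, 9.9], np.float64(-0.0002)]
[[5.4, -0.3, 9.9], np.float64(-0.0002)]
[[5.4, -0.3, 9.9], np.float64(-0.0002)]
```

carry_out(deltas=[[[11,-0.5,0],0,0],[[11,-0.5,0],0,0],[[11,-0.5,0],0,0],[[10.5,-0.5,0],0,0],[[0,0,25],0,0],[[0,0,25],0,0],[[0,0,20],0,0],[[0,0,10],0,0]])

```text
time_s: 8.45
tool_pos: [0.606, -0.1869, 0.1483]
ee_rot: [-0.001, 0.639, 0.769, -0.0]
ft_force: [-0.2, -0.4, -0.6]
width: 0.0199
grasp_force: 49.0
```

```bash
python3 - <<'E'
from h import *
f=snap('wrist');s=sense();t=s['tool_pos'];print(t,yaw(s),s['width'],s['ft_force'])
c=f['color'];u,v=proj(f,(.606,-.188,.11));print('port px',u,v)
C=cloud(f);zt=t[2]+.0169
vv,uu=np.mgrid[:420,:560];m=(abs(C[...,2]-zt)<.0015)&(abs(uu-279)<26)&(vv>240)&(vv<345)
m=cv2.morphologyEx(m.astype(np.uint8),cv2.MORPH_OPEN,np.ones((5,5)));q=np.argwhere(m)[:,::-1].astype(np.float32)
(e,r)=cv2.minEnclosingCircle(q);print('circ',e,r,q.min(0),q.max(0),'expected r',.011*f['fx']/.12, onz(f,*e,zt))
g0=cv2.resize(c[200:360,190:370],None,fx=3.5,fy=3.5,interpolation=cv2.INTER_CUBIC);save('w4.png',g0)
E
```

```text
[ 0.60588316 -0.18693097  0.1475511 ] 1.7539292401029885 0.019802705559424757 [ 0.8140672  -0.13865021 -1.67729693]
port px 277.67674435498884 245.7009382845023
circ (279.0, 299.5) 26.19647216796875 [254. 278.] [303. 323.] expected r 32.92289529642971 [ 0.6063875  -0.18650575  0.1644511 ]
```

View pics/w4.png

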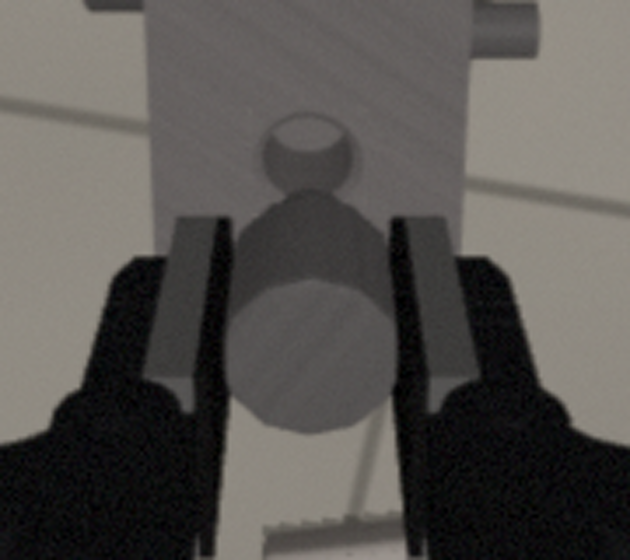

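The crop shows the plug head's top ellipse centred at crop (311,356), which is pixel (278.9,301.7). The port mouth is behind it, outer chamfer x from 253 to 361 with its top at 111. I'll compare the two positions through the same camera.

```bash
python3 - <<'E'
from h import *
f=load('wrist');s=sense();t=s['tool_pos'];zt=t[2]+.0169
P=onz(f,278.9,301.7,zt);print('plug',P,'tcp',t)
# chamfer ellipse predicted for port candidates: r=8.5mm
for c in((.606,-.1878),(.606,-.187),(.607,-.188)):
    a=np.linspace(0,2*np.pi,73);q=np.array([proj(f,(c[0]+.0085*np.cos(x),c[1]+.0085*np.sin(x),.11)) for x in a])
    print(c,'crop L,R,top',((q[:,0].min()-190)*3.5).round(1),((q[:,0].max()-190)*3.5).round(1),((q[:,1].min()-200)*3.5).round(1))
plan([.606+t[0]-P[0],-.1879+t[1]-P[1],.13],1.755,1)
E
```

```text
plug [ 0.60653812 -0.18753734  0.1644511 ] tcp [ 0.60588316 -0.18693097  0.1475511 ]
(0.606, -0.1878) crop L,R,top 253.2 361.0 109.0
(0.606, -0.187) crop L,R,top 254.1 362.0 104.3
(0.607, -0.188) crop L,R,top 259.2 366.9 111.3
pos [ 0.6059 -0.1869  0.1476] yaw 1.7539 D [ -0.5  -0.4 -17.6] turn -0.0011
[[-0.3, -0.6, 17.6], np.float64(-0.0011)]
```

carry_out(deltas=[[[-0.4,-0.6,8],0,0],[[0,0,6],0,0],[[0,0,2],0,0],[[0,0,2],0,0],[[0,0,1.5],0,0],[[0,0,1],0,0],[[0,0,1],0,0],[[0,0,0],0,0]])

```text
time_s: 9.5
tool_pos: [0.6059, -0.188, 0.1278]
ee_rot: [-0.0, 0.64, 0.769, 0.0]
ft_force: [-0.1, -0.2, -0.6]
width: 0.0199
grasp_force: 49.0
```

carry_out(deltas=[[[0,0,1],0,0],[[0,0,1],0,0],[[0,0,1],0,0],[[0,0,1],0,0],[[0,0,1],0,0],[[0,0,1],0,0],[[0,0,0],0,0],[[0,0,0],0,0]])

```text
time_s: 10.5
tool_pos: [0.6059, -0.188, 0.1218]
ee_rot: [-0.0, 0.64, 0.769, 0.0]
ft_force: [0.3, 0.2, -1.7]
width: 0.0204
grasp_force: 49.0
```

No contact with the stem about 7 mm in. Continuing down to the seat.

carry_out(deltas=[[[0,0,1],0,0],[[0,0,1],0,0],[[0,0,1],0,0],[[0,0,1],0,0],[[0,0,1],0,0],[[0,0,1],0,0],[[0,0,0.5],0,0],[[0,0,0],0,0]])

```text
time_s: 11.5
tool_pos: [0.6059, -0.188, 0.1153]
ee_rot: [-0.0, 0.64, 0.769, 0.0]
ft_force: [-0.0, 0.1, -0.5]
width: 0.0197
grasp_force: 49.0
```

carry_out(deltas=[[[0,0,0.5],0,0],[[0,0,0],0,0],[[0,0,0.5],0,0],[[0,0,0],0,0],[[0,0,0.5],0,0],[[0,0,0],0,0],[[0,0,0],0,0],[[0,0,0],0,0]])

```text
time_s: 12.5
tool_pos: [0.606, -0.188, 0.1149]
ee_rot: [0.0, 0.64, 0.769, 0.0]
ft_force: [-4.3, 2.0, 12.2]
width: 0.0202
grasp_force: 50.1
```

Contact at exactly the expected height (12 N up), so the plug is seated. Releasing and retreating.

carry_out(deltas=[[[0,0,-0.5],0,0.4],[[0,0,0],0,0.6],[[0,0,0],0,0.7],[[0,0,0],0,0.7],[[0,0,-10],0,0.7],[[0,0,-30],0,0.7],[[0,0,-40],0,0.7],[[0,0,-40],0,0.7]])

```text
time_s: 13.5
tool_pos: [0.6058, -0.1879, 0.2363]
ee_rot: [0.0, 0.64, 0.769, 0.0]
ft_force: [-0.3, -1.1, -0.5]
width: 0.0599
grasp_force: 0.0
```

carry_out(deltas=[[[-15,0,0],0,0.7],[[-15,0,0],0,0.7],[[-15,0,0],0,0.7],[[0,0,0],0,0.7],[[0,0,0],0,0.7],[[0,0,0],0,0.7],[[0,0,0],0,0.7],[[0,0,0],0,0.7]])

```text
time_s: 14.5
tool_pos: [0.6141, -0.232, 0.2344]
ee_rot: [0.0, 0.639, 0.769, 0.0]
ft_force: [-0.2, -1.5, -0.4]
width: 0.0598
grasp_force: 0.0
```

```bash
python3 - <<'E'
from h import *
f=snap('wrist');s=sense();t=s['tool_pos'];print(t,yaw(s),s['width'])
C=cloud(f)
m,c,q,e=topface(f,.606,-.188,.02,.122,.142);print('plug top',m.round(4),np.round(c,4))
for n,g in(('w',f),('scene',load('scene')),('top',load('top'))):
    C=cloud(g);m=(C[...,2]>.152)&(C[...,2]<.175)&(np.hypot(C[...,0]-.595,C[...,1]+.1185)<.035)
    r=cv2.minAreaRect((C[m][:,:2]*1000).astype(np.float32));q=np.argwhere(m)[:,::-1].astype(np.float32)
    print(n,'handle',r,np.median(C[m][:,2]).round(4),m.sum(),'px',q.min(0),q.max(0))
save('w5.png',f['color'])
E
```

```text
[ 0.61410499 -0.23203656  0.23437317] 1.7540404790843702 0.05988678193341072
plug top [ 0.6063 -0.1879  0.1314] [ 0.6064 -0.1885  0.0109]
w handle ((595.3672485351562, -125.82447052001953), (12.001100540161133, 37.22892379760742), 17.67889404296875) 0.1615 1607 px [265.   0.] [293.  74.]
scene handle ((594.8845825195312, -117.7139892578125), (16.311288833618164, 49.94697189331055), 22.001893997192383) 0.1591 117 px [227. 159.] [245. 171.]
top handle ((593.2069091796875, -118.90306091308594), (11.979690551757812, 49.89915466308594), 17.018081665039062) 0.1615 81 px [315. 193.] [332. 202.]
```

View pics/w5.png

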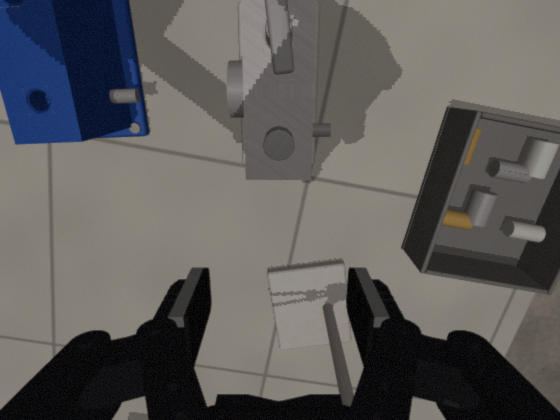

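The view shows the plug head flat in the port at (277,143), fingers empty; its top at z=.1314 against .132 expected, so it is fully seated. Now a lookout for the T-handle.

```bash
python3 - <<'E'
from h import *
plan([.602,-.148,.235],1.879,4)
E
```

```text
pos [ 0.6141 -0.232   0.2344] yaw 1.754 D [-12.1  84.    0.6] turn -0.125
[[21.2, 0.9, -0.2], np.float64(-0.0312)]
[[21.2, 1.5, -0.2], np.float64(-0.0312)]
[[21.1, 2.2, -0.2], np.float64(-0.0312)]
[[21.0, 2.8, -0.2], np.float64(-0.0312)]
```

carry_out(deltas=[[[21,1,0],-0.031,0.7],[[21,1.5,0],-0.031,0.7],[[21,2,0],-0.031,0.7],[[21,3,0],-0.031,0.7],[[0,0,0],0,0.7],[[0,0,0],0,0.7],[[0,0,0],0,0.7],[[0,0,0],0,0.7]])

```text
time_s: 15.55
tool_pos: [0.6023, -0.1491, 0.2341]
ee_rot: [-0.0, 0.591, 0.807, -0.0]
ft_force: [0.1, -0.1, 0.5]
width: 0.0597
grasp_force: 0.0
```

```bash
python3 - <<'E'
from h import *
f=snap('wrist')
C=cloud(f);m=(C[...,2]>.154)&(C[...,2]<.175)&(np.hypot(C[...,0]-.595,C[...,1]+.1185)<.035)
r=cv2.minAreaRect((C[m][:,:2]*1000).astype(np.float32));q=np.argwhere(m)[:,::-1].astype(np.float32)
e=cv2.minAreaRect(q)
print('handle',r,np.median(C[m][:,2]).round(4),m.sum(),'px',e,'onz',onz(f,*e[0],.162).round(4),C[m].mean(0))
print('tri',tri([(f,e[0]),(load('top'),proj(load('top'),(.5932,-.1189,.1615)))]))
th=np.radians(r[2]); cx,cy=r[0][0]/1e3,r[0][1]/1e3
plan([cx,cy,.2],th+np.pi/2,4)
E
```

```text
handle ((593.331787109375, -119.7770004272461), (11.70673942565918, 50.481563568115234), 17.89832305908203) 0.1615 1542 px ((278.5, 172.0), (80.0, 19.0), 90.0) onz [ 0.5927 -0.118   0.162 ] [ 0.59293579 -0.1181788   0.16141088]
tri [ 0.59327746 -0.11899932  0.1584961 ]
pos [ 0.6022 -0.1491  0.2342] yaw 1.8772 D [ -8.9  29.3 -34.2] turn -0.006
[[7.7, 0.1, 8.5], np.float64(-0.0015)]
[[7.7, 0.1, 8.5], np.float64(-0.0015)]
[[7.7, 0.1, 8.5], np.float64(-0.0015)]
[[7.7, 0.1, 8.5], np.float64(-0.0015)]
```

carry_out(deltas=[[[8,0,0],-0.006,0.7],[[8,0,0],0,0.7],[[8,0,5],0,0.7],[[6.5,0.5,10],0,0.7],[[0,0,15],0,0.6],[[0,0,15],0,0.5],[[0,0,10],0,0.5],[[0,0,0],0,0.5]])

```text
time_s: 16.6
tool_pos: [0.5931, -0.1196, 0.1783]
ee_rot: [-0.001, 0.588, 0.809, -0.0]
ft_force: [-0.3, -0.6, 0.1]
width: 0.043
grasp_force: 0.0
```

```bash
python3 - <<'E'
from h import *
f=snap('wrist');s=sense();print(s['width'],s['ft_force'])
C=cloud(f);m=(C[...,2]>.156)&(C[...,2]<.168)&(np.hypot(C[...,0]-.5933,C[...,1]+.119)<.03)
n,l,st,ce=cv2.connectedComponentsWithStats(m.astype(np.uint8));i=1+st[1:,4].argmax();P=C[l==i]
r=cv2.minAreaRect((P[:,:2]*1000).astype(np.float32));print('handle',r,np.median(P[:,2]),ce[i])
plan([.5933,-.1192,.150],np.radians(17.9)+np.pi/2,1)
save('w6.png',f['color'])
E
```

```text
0.042602239607092786 [0.61936031 0.36197852 0.35124637]
handle ((593.4544677734375, -119.37493133544922), (11.993304252624512, 50.16566467285156), 17.437211990356445) 0.1615313705288 [278.63219424 257.59757194]
pos [ 0.5933 -0.1196  0.1791] yaw 1.8836 D [ -0.    0.4 -29.1] turn 0.0004
[[0.4, 0.1, 29.1], np.float64(0.0004)]
```

View pics/w6.png

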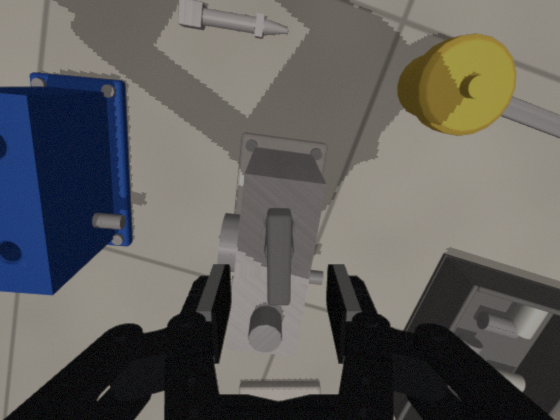

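The view shows the T-bar (279,257) aligned between the fingers (218 and 342) and the plug head standing at (264,328). Lower and close on the bar.

carry_out(deltas=[[[0.4,0,10],0,0.5],[[0,0,10],0,0.5],[[0,0,6],0,0.5],[[0,0,3],0,0.4],[[0,0,0],0,0.3],[[0,0,0],0,0.2],[[0,0,0],0,0.1],[[0,0,0],0,0]], force=40)

```text
time_s: 17.65
tool_pos: [0.5934, -0.1192, 0.1507]
ee_rot: [0.0, 0.588, 0.809, 0.0]
ft_force: [0.6, -0.3, 5.1]
width: 0.0109
grasp_force: 41.1
```

carry_out(deltas=[[[0,0,0],0,0],[[0,0,0],0,0],[[0,0,0],0,0],[[0,0,0],0,0],[[0,0,-1],0,0],[[0,0,-2],0,0],[[0,0,-3],0,0],[[0,0,0],0,0]])

```text
time_s: 18.65
tool_pos: [0.5933, -0.1191, 0.1565]
ee_rot: [0.0, 0.588, 0.809, 0.0]
ft_force: [1.0, 0.1, -2.9]
width: 0.0107
grasp_force: 40.3
```

```bash
python3 - <<'E'
from h import *
f=snap('wrist');s=sense();print(s['tool_pos'],s['width'],s['grasp_force'],s['ft_force'],s['torque'])
t=s['tool_pos'];C=cloud(f);m=(C[...,2]>.153)&(C[...,2]<.18)&(np.hypot(C[...,0]-.5933,C[...,1]+.119)<.035)
vv,uu=np.mgrid[:420,:560];m&=(abs(uu-279)<10)
print('bar top',np.median(C[m][:,2]),m.sum())
E
```

```text
[ 0.59329584 -0.11912377  0.15637678] 0.010959438374780965 40.25333225727081 [-7.58657656e-04  2.77688600e-02 -2.35715183e+00] [0.05662413 0.00757943 0.02393951]
bar top 0.16732598337099686 2138
```

The rod is carried (≈2.5 N, bar top up 5.8 mm together with the tool). Drawing on to 40 mm in total.

carry_out(deltas=[[[0,0,-4],0,0],[[0,0,-6],0,0],[[0,0,-6],0,0],[[0,0,-6],0,0],[[0,0,-6],0,0],[[0,0,-4],0,0],[[0,0,-2],0,0],[[0,0,0],0,0]])

```text
time_s: 19.7
tool_pos: [0.5933, -0.1191, 0.1903]
ee_rot: [-0.0, 0.588, 0.809, 0.0]
ft_force: [-0.3, -0.3, -3.1]
width: 0.0106
grasp_force: 40.2
```

```bash
python3 - <<'E'
from h import *
f=snap('wrist');b=snap('scene');a=snap('top');s=sense();print(s['tool_pos'],s['width'],s['grasp_force'],s['ft_force'],s['torque'])
C=cloud(f);vv,uu=np.mgrid[:420,:560];m=(C[...,2]>.185)&(C[...,2]<.22)&(np.hypot(C[...,0]-.5933,C[...,1]+.119)<.035)&(abs(uu-279)<10)
print('bar top',np.median(C[m][:,2]),m.sum())
m,c,q,e=topface(f,.606,-.188,.02,.122,.142);print('plug top',m.round(4),np.round(c,4))
c=lambda g,u,v:cv2.resize(g['color'][v-30:v+30,u-35:u+35],(420,360),interpolation=cv2.INTER_CUBIC)
u,v=map(int,proj(b,(.6,-.14,.12)));u2,v2=map(int,proj(f,(.5933,-.119,.11)));print(u,v,u2,v2)
w=cv2.resize(f['color'][200:380,205:355],(350,360),interpolation=cv2.INTER_CUBIC)
save('fin.png',np.hstack([c(b,u,v),w]))
E
```

```text
[ 0.59316642 -0.11907092  0.19007662] 0.010610480587400082 40.23756444454193 [-1.32770063 -0.69029878 -2.37521571] [-0.00908596  0.00795854 -0.02019687]
bar top 0.20116861950577736 2140
plug top [ 0.6092 -0.1966  0.1316] [ 0.6092 -0.1965  0.0017]
229 170 278 217
```

View pics/fin.png

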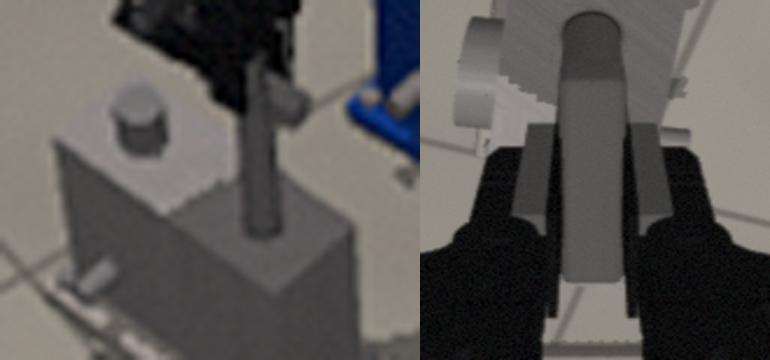

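The final crop shows the rod drawn straight up with the dark ring right at the bore mouth, the bar gripped between the pads, and the plug head flat on the block. The bar rose 39.7 mm with negligible side force, so I'm handing in.

```bash
python3 -c "
from rig import *
print(sign_off())"
```

```text
the job is handed in; nothing more can be done
None
```

The blanking plug is seated fully in the inlet port and released, the piston rod was then drawn up 39.7 mm by its T-handle and is still held there, and the job was handed in at about 20 s.

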